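# Make up two snack trays at the serving counter

## Task

Make up the two snack trays: on the green tray stand the red-lidded pot in the middle of the round mark and the blue carton in the middle of the square mark; on the cream tray stand the yellow-lidded pot in the middle of the round mark and the orange carton in the middle of the square mark. Set each one down upright rather than dropping it, and leave the purple-lidded pot, the brown carton, the beaker and the shaker standing where they are.

Things in the scene. Friction and masses are not known exactly. Their poses are not given: they have to be found in the camera images.
- tray_green: The pale green serving tray, 160 mm (its x) by 250 mm (its y), fixed to the counter, with a rim 14 mm high and 5 mm thick. Its origin is the centre of its underside, z is up; the floor on which things stand is 5 mm above it. On the floor are two white marks with dark outlines: a round one 84 mm across centred at x = 0, y = +60 mm and a square one 80 mm wide centred at x = 0, y = -60 mm.
- tray_cream: The cream-yellow serving tray, 160 mm (its x) by 250 mm (its y), fixed to the counter, with a rim 14 mm high and 5 mm thick. Its origin is the centre of its underside, z is up; the floor on which things stand is 5 mm above it. On the floor are two white marks with dark outlines: a round one 84 mm across centred at x = 0, y = -60 mm and a square one 80 mm wide centred at x = 0, y = +60 mm.
- pot_red_mid (a point): A closed, upright dessert pot: a white cylinder 60 mm in diameter with a red lid 61 mm in diameter and 12 mm thick, 62 mm tall in all, about 0.12 kg, loose on the counter. The point is its centre, 31 mm above its underside; z is up through the lid. It goes on the green tray's round mark.
- pot_yellow_mid (a point): A closed, upright dessert pot: a white cylinder 60 mm in diameter with a yellow lid 61 mm in diameter and 12 mm thick, 62 mm tall in all, about 0.12 kg, loose on the counter. The point is its centre, 31 mm above its underside; z is up through the lid. It goes on the cream tray's round mark.
- pot_purple_mid (a point): A closed, upright dessert pot: a white cylinder 60 mm in diameter with a purple lid 61 mm in diameter and 12 mm thick, 62 mm tall in all, about 0.12 kg, loose on the counter. The point is its centre, 31 mm above its underside; z is up through the lid. Not wanted: it stays where it is.
- carton_blue_mid (a point): An upright drinks carton: a blue box with a square base 50 mm by 50 mm, 76 mm tall, a white band round its lower part and a small white cap 20 mm wide and 6 mm high on top, about 0.2 kg, loose on the counter. The point is the centre of the box, 38 mm above its underside; x and y are square to its sides, z is up. It goes on the green tray's square mark.
- carton_orange_mid (a point): An upright drinks carton: an orange box with a square base 50 mm by 50 mm, 76 mm tall, a white band round its lower part and a small white cap 20 mm wide and 6 mm high on top, about 0.2 kg, loose on the counter. The point is the centre of the box, 38 mm above its underside; x and y are square to its sides, z is up. It goes on the cream tray's square mark.
- carton_brown_mid (a point): An upright drinks carton: a dark brown box with a square base 50 mm by 50 mm, 76 mm tall, a white band round its lower part and a small white cap 20 mm wide and 6 mm high on top, about 0.2 kg, loose on the counter. The point is the centre of the box, 38 mm above its underside; x and y are square to its sides, z is up. Not wanted: it stays where it is.
- beaker_mid (a point): An open turquoise plastic beaker standing among the stock, 66 mm across the rim and 72 mm tall, loose. The point is its centre, 36 mm above its underside. Not wanted: it stays where it is.
- shaker_mid (a point): A white seasoning shaker with a dark steel top standing among the stock, 46 mm across its foot and 66 mm tall, loose. The point is its axis, 33 mm above its underside. Not wanted: it stays where it is.

How it is judged:
At the end, for the whole second after the job is handed in: The four kit things stand on their marks: centres within 15 mm of the mark along each tray axis, standing height within 6 mm, upright within 0.1 rad, released, at rest. The purple-lidded pot, brown carton, beaker and shaker are within 25 mm of where they began (x of pot_red_mid in the frame of tray_green between -0.015 and 0.015 m and y of pot_red_mid in the frame of tray_green between 0.045 and 0.075 m and z of pot_red_mid in the frame of tray_green between 0.03 and 0.042 m and angle between each of pot_red_mid, carton_blue_mid, pot_yellow_mid, carton_orange_mid's own z axis and vertical below 0.1 rad and linear speed of each of pot_red, carton_blue, pot_yellow, carton_orange below 0.02 m/s and angular speed of each of pot_red, carton_blue, pot_yellow, carton_orange below 0.2 rad/s and contact force between the fingers and pot_red below 0.05 N and x of carton_blue_mid in the frame of tray_green between -0.015 and 0.015 m and y of carton_blue_mid in the frame of tray_green between -0.075 and -0.045 m and z of carton_blue_mid in the frame of tray_green between 0.037 and 0.049 m and contact force between the fingers and carton_blue below 0.05 N and x of pot_yellow_mid in the frame of tray_cream between -0.015 and 0.015 m and y of pot_yellow_mid in the frame of tray_cream between -0.075 and -0.045 m and z of pot_yellow_mid in the frame of tray_cream between 0.03 and 0.042 m and contact force between the fingers and pot_yellow below 0.05 N and x of carton_orange_mid in the frame of tray_cream between -0.015 and 0.015 m and y of carton_orange_mid in the frame of tray_cream between 0.045 and 0.075 m and z of carton_orange_mid in the frame of tray_cream between 0.037 and 0.049 m and contact force between the fingers and carton_orange below 0.05 N and distance of each of pot_purple_mid, carton_brown_mid, beaker_mid, shaker_mid from where it was at the start of the episode below 0.025 m); the robot touches nothing.
It fails at once if the purple-lidded pot, brown carton, beaker or shaker is shifted by more than 25 mm or knocked over ((distance of pot_purple_mid from where it was at the start of the episode above 0.025 m or angle between pot_purple_mid's own z axis and vertical above 0.5 rad) or (distance of carton_brown_mid from where it was at the start of the episode above 0.025 m or angle between carton_brown_mid's own z axis and vertical above 0.5 rad) or (distance of beaker_mid from where it was at the start of the episode above 0.025 m or angle between beaker_mid's own z axis and vertical above 0.5 rad) or (distance of shaker_mid from where it was at the start of the episode above 0.025 m or angle between shaker_mid's own z axis and vertical above 0.5 rad)).
It fails at once if a pot or carton of the kits is dropped or thrown (faster than 0.7 m/s, a fall of over about 25 mm, with no finger on it) ((contact force between the fingers and pot_red below 0.01 N and linear speed of pot_red above 0.7 m/s) or (contact force between the fingers and carton_blue below 0.01 N and linear speed of carton_blue above 0.7 m/s) or (contact force between the fingers and pot_yellow below 0.01 N and linear speed of pot_yellow above 0.7 m/s) or (contact force between the fingers and carton_orange below 0.01 N and linear speed of carton_orange above 0.7 m/s)).
It also fails if it takes over 102 s, if anything falls off the work surface, if the arm or the gripper's body presses on something with over 40 N, if the wrist force passes 120 N, or if a joint passes its speed limit or range.

## Robot

A 6-joint arm with a two-finger parallel gripper is mounted at the origin on the work surface. World frame = base frame: x ahead of the robot, y to its left, z up, the work surface at z = 0. Lengths are in m, angles in rad, forces in N, time in s.
With the tool pointing down it reaches from about 0.375 to 0.975 m from the base axis. Payload 3.8 kg.
Tool frame: the origin (TCP) lies on the front face of the gripper's body, between the roots of the fingers; the fingertips stand 64 mm ahead of it and the grasp point (between the pads) lies 45 mm ahead of it; z points along the fingers, x is the direction in which the jaws open and shut, and the axes are right-handed (so a half turn about z gives the same grasp; the last joint's range is limited). The gripper opens to 88 mm and grips with 3 to 60 N. Pads are 18 mm wide; open, the fingers measure 123 mm over their backs; the gripper's body (75 mm by 187 mm) begins 45 mm behind the grasp point.
Start: joints at [-1.284, 0.264, 1.604, -0, 1.274, -0.037], TCP at [0.215, -0.64, 0.303] pointing down, gripper open.
Joint ranges: [-2.63, 2.63], [-0.94, 2.18], [0.31, 2.57], [-1.31, 4.45], [0, 2.66], [-2.55, 2.55]. Speed limits (rad/s): [2.57, 2.57, 3.14, 3.14, 3.14, 3.14].

## Interface

Orientations are given as a unit quaternion [x, y, z, w].
In Python, from plant import * gives the robot as it stands. The module is installed in compiled form; this text tells all that it offers.
- The arm moves only by the shell command python3 -m handwheel 'ROWS'. ROWS is text: rows parted by semicolons, each of 7 numbers parted by spaces: the opening in per cent of the stroke, from 0 (shut) to 100 (fully open), then the shift along the tool's x, y, z in units of 30 mm (1.0 is 30 mm), then the turn, a rotation vector about the tool's x, y, z in units of 5 degrees (1.0 is 5 degrees). A call has 1 to 20 rows; each row shifts and turns the commanded pose from where the row before left it, along the tool's axes as they then stand; what a row does not reach is not made up. A row lasts 1/12 s, in which the tool goes at most 41.7 mm and 7.16 degrees, less where a joint would pass 70% of its speed; a pose out of reach is approached as far as the arm can. A call is refused whole if a number of a shift passes 1 or a number of a turn 1, either way. A call with a gripper value outside its range is refused whole. The fingers move at their own pace and stop on an object; the grip force is fixed at half the most. Time passes only in rows, so rows that do not move let the fingers close. It gives the time, the measured TCP pose, the force and the opening at its end, in the units of the state.
- sense(): the state, without advancing time (a new reading comes with each control period).
- read_camera(name): name is "scene" or "top"; returns a dict with "pixels" (384x512x3 uint8, blue, green, red), "z_map" (384x512 float32, m along the optical axis (not along the pixel's ray), 0 where there is no reading), "mtx" (3x3 intrinsics, pixels), "R" (3x3) and "t" (3): a world point X has camera coordinates R X + t. Camera axes: x right, y down, z forward; pixel columns grow to the right and rows downward; lengths in m; the calibration is good to about 2 mm. A picture is of the moment at which its call begins.
- close_job(): hands the job in, once; it reports no verdict.
Trained networks look in a picture, given as the dict that the camera call returned (one of the last four; its "shot" number tells which), for a name from the list of things; names that differ only in an ending like _2 or _b are one class to them, and where a whole thing is asked for, a point or a joint stands for the part that bears it (a point fixed in the world has none). Each returns a list of dicts, best first, with "p" (0 to 1); they miss things now and then, are a little off and sometimes report something else, mostly with a low value. They report only what shows in the picture. A call takes as long as a camera call.
- masks_of(picture, query): "mask" (384x512 bool, what is visible of it).
- place_of(picture, query): "point" ([x, y, z] in m, in the coordinates of the camera as it stood for that picture, good to about 4 mm: a listed point, or the origin of a listed thing).
The state is a dict: "time_s": time; "qpos": joint angles; "qd": joint speeds; "effort": joint torques, N m; "eef_pos": TCP position; "tool_rot": TCP orientation; "ft_force": force on the tool from outside, world axes, zero at the start; "moment": the same for the moment, N m; "grip_width": opening from 0.0 (shut) to 1.0 (fully open).
Only numpy, scipy, OpenCV 4.12 (cv2) and the standard library are available. Lean on these libraries where they do the work, as an engineer would, in place of code of your own. Each camera call takes 0.05 s, during which the arm holds its last target. There are 200 camera calls.

## Working session

There is one attempt and no reset: what is moved stays moved. The work goes in short steps, Python scripts to look and compute and a shell command to move; the robot and the scene stay as the last step left them, time stands still between calls to the robot, and variables do not carry over. Pictures are saved under pics/ and viewed, about 12 in all and at most 16, crops included, and the job is handed in when it is done.

```bash
mkdir -p pics; cat > h.py <<'E'
from plant import *
import numpy as np, cv2
def world(pic,p): return pic["R"].T@(np.asarray(p)-pic["t"])
def cloud(pic):
    z=pic["z_map"]; v,u=np.mgrid[:384,:512]; K=pic["mtx"]
    c=np.stack([(u-K[0,2])/K[0,0]*z,(v-K[1,2])/K[1,1]*z,z],-1)
    return (c-pic["t"])@pic["R"]
E
python3 - <<'E'
from h import *
s=sense(); print(s["time_s"],s["eef_pos"],s["tool_rot"],s["grip_width"])
P={n:read_camera(n) for n in("top","scene")}
for n in P: cv2.imwrite(f"pics/{n}0.png",P[n]["pixels"])
for q in "tray_green tray_cream pot_red_mid pot_yellow_mid pot_purple_mid carton_blue_mid carton_orange_mid carton_brown_mid beaker_mid shaker_mid".split():
    for n in P:
        for r in place_of(P[n],q)[:2]: print(q,n,round(r["p"],2),world(P[n],r["point"]).round(3))
E
```

```text
0.0 [ 0.21460003 -0.63938225  0.30140751] [ 8.11838100e-01 -5.83881557e-01 -8.82616489e-04 -6.69023369e-04] 1.0025499481076117
tray_green top 0.93 [ 0.489 -0.29   0.004]
tray_green scene 0.92 [ 0.492 -0.283  0.004]
tray_cream top 0.55 [ 0.494  0.305 -0.001]
tray_cream scene 0.78 [ 0.498  0.305 -0.001]
tray_cream scene 0.3 [ 0.452 -0.045  0.041]
pot_red_mid top 0.8 [0.675 0.165 0.031]
pot_red_mid top 0.56 [ 0.448 -0.052  0.033]
pot_red_mid scene 0.85 [0.683 0.166 0.032]
pot_yellow_mid top 0.87 [ 0.678 -0.179  0.03 ]
pot_yellow_mid scene 0.67 [ 0.676 -0.177  0.033]
pot_purple_mid top 0.72 [ 0.554 -0.052  0.032]
pot_purple_mid scene 0.55 [ 0.546 -0.054  0.033]
carton_blue_mid top 0.77 [ 0.687 -0.058  0.036]
carton_blue_mid scene 0.57 [ 0.683 -0.056  0.036]
carton_orange_mid top 0.65 [0.442 0.051 0.042]
carton_orange_mid scene 0.63 [0.445 0.054 0.041]
carton_brown_mid top 0.61 [0.678 0.048 0.037]
carton_brown_mid scene 0.92 [0.677 0.048 0.039]
beaker_mid top 0.68 [ 0.551 -0.05   0.029]
beaker_mid top 0.64 [ 0.447 -0.052  0.034]
beaker_mid scene 0.79 [ 0.451 -0.05   0.041]
shaker_mid top 0.54 [0.563 0.056 0.032]
shaker_mid scene 0.7 [0.565 0.056 0.035]
```

```bash
python3 -c "
import cv2;a=cv2.imread('pics/top0.png');b=cv2.imread('pics/scene0.png');cv2.imwrite('pics/both0.png',cv2.resize(a,(800,600)))"
```

```text
(no output)
```

View pics/both0.png

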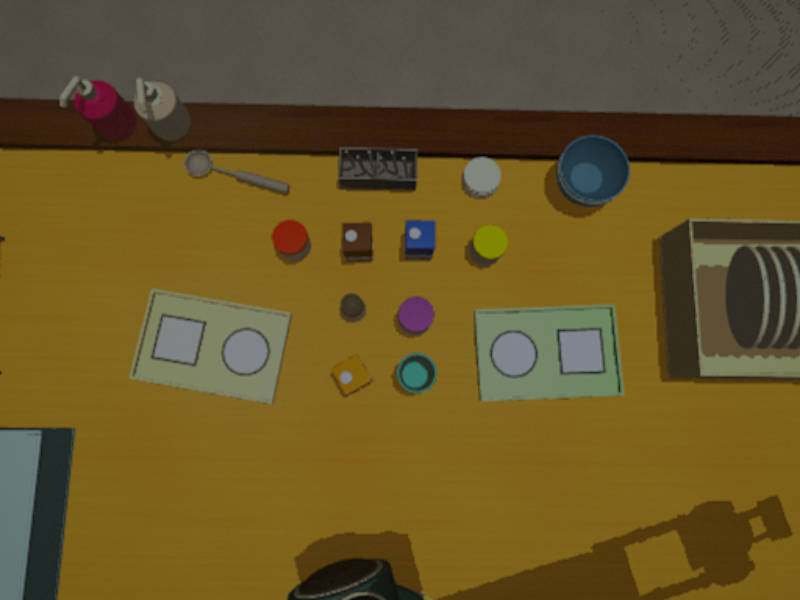

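View pics/scene0.png

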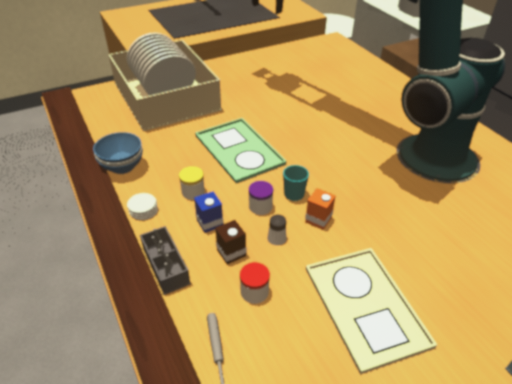

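The top view (800x600) shows everything clearly: red pot (290,238), blue carton (420,238), yellow pot (490,242), orange carton turned at (351,375), and both trays with their marks. Next come precise centres and yaws, from rays cut with planes of known height.

```bash
cat > m.py <<'E'
from h import *
def onplane(pic,uv,z):
    K=pic["mtx"];uv=np.asarray(uv,float).reshape(-1,2)
    d=np.c_[(uv-[K[0,2],K[1,2]])/[K[0,0],K[1,1]],np.ones(len(uv))]@pic["R"]
    c=-pic["R"].T@pic["t"]; return c+d*((z-c[2])/d[:,2])[:,None]
def tops(pic,q,ztop):
    """outline of the top face: mask pixels whose depth puts them at the top"""
    r=masks_of(pic,q)
    if not r: return print(q,"none")
    m=r[0]["mask"]; X=cloud(pic); t=m&(abs(X[...,2]-ztop)<.012)
    t=cv2.morphologyEx(t.astype(np.uint8),cv2.MORPH_CLOSE,np.ones((3,3)))
    c=max(cv2.findContours(t,0,cv2.CHAIN_APPROX_NONE)[0],key=cv2.contourArea)
    v,u=np.nonzero(t); P=onplane(pic,np.c_[u,v],ztop)[:,:2]
    (x,y),wh,a=cv2.minAreaRect((P*1000).astype(np.float32))
    print(q,round(r[0]["p"],2),"mean",P.mean(0).round(4),"rect",np.round([x,y],1),np.round(wh,1),round(a,1),"px",len(u))
def marks(pic,lo,hi,name):
    X=cloud(pic); hsv=cv2.cvtColor(pic["pixels"],cv2.COLOR_BGR2HSV)
    m=((hsv[...,1]<60)&(hsv[...,2]>90)&(X[...,0]>lo[0])&(X[...,0]<hi[0])&(X[...,1]>lo[1])&(X[...,1]<hi[1])).astype(np.uint8)
    n,l,s,c=cv2.connectedComponentsWithStats(m)
    for i in range(1,n):
        if s[i,4]>300:
            v,u=np.nonzero(l==i);P=onplane(pic,np.c_[u,v],.005)[:,:2]
            (x,y),wh,a=cv2.minAreaRect((P*1000).astype(np.float32))
            print(name,"mark",P.mean(0).round(4),np.round([x,y],1),np.round(wh,1),round(a,1),"fill",round(s[i,4]/s[i,2]/s[i,3],2))
E
python3 - <<'E'
from m import *
for n in("top","scene"):
    p=read_camera(n); print(n)
    for q,z in(("pot_red_mid",.062),("pot_yellow_mid",.062),("pot_purple_mid",.062),("carton_blue_mid",.076),("carton_orange_mid",.076),("carton_brown_mid",.076),("beaker_mid",.072),("shaker_mid",.066)): tops(p,q,z)
    marks(p,(.35,-.45),(.62,-.14),"green");marks(p,(.35,.13),(.62,.47),"cream")
    X=cloud(p); b=(X[...,2]>.02)&(X[...,0]>.715)&(X[...,0]<.85)&(abs(X[...,1])<.25); print("far things x min",np.percentile(X[b][:,0],1),"zmax",X[b][:,2].max())
E
```

```text
top
pot_red_mid 0.67 mean [0.6757 0.1666] rect [675.8 167.2] [60.9 57.2] 28.7 px 402
pot_yellow_mid 0.61 mean [ 0.6735 -0.1775] rect [ 673.  -176.7] [57.3 59.4] 45.8 px 395
pot_purple_mid 0.89 mean [ 0.546  -0.0512] rect [546.8 -52.4] [58.5 58. ] 0.9 px 412
carton_blue_mid 0.77 mean [ 0.6787 -0.0559] rect [678.9 -55.9] [49.5 48.2] 1.1 px 344
carton_orange_mid 0.68 mean [0.4428 0.0527] rect [442.9  53. ] [49.  48.4] 30.4 px 364
carton_brown_mid none
beaker_mid 0.9 mean [ 0.449  -0.0525] rect [448.2 -52.7] [63.6 61.5] 0.8 px 148
shaker_mid 0.57 mean [0.5592 0.0571] rect [558.8  56.8] [34.6 34.1] 1.4 px 156
green mark [ 0.481  -0.2243] [ 488.3 -234.6] [156.9 140.1] 3.3 fill 0.71
green mark [ 0.4948 -0.3489] [ 495.2 -348.6] [73.6 73.4] 3.4 fill 0.89
cream mark [0.4792 0.2343] [485.3 247.3] [135.7 157.7] 80.9 fill 0.62
cream mark [0.5035 0.3617] [503.8 361.8] [72.7 73. ] 81.1 fill 0.74
far things x min 0.7768226266199432 zmax 0.08003285462446802
scene
pot_red_mid 0.65 mean [0.6831 0.1728] rect [682.9 172.4] [66.1 59.1] 50.6 px 668
pot_yellow_mid 0.91 mean [ 0.6815 -0.1696] rect [ 680.8 -169.6] [72.9 53.8] 69.3 px 352
pot_purple_mid 0.61 mean [ 0.554  -0.0436] rect [553.4 -44.2] [64.  64.1] 13.3 px 395
carton_blue_mid 0.67 mean [ 0.6878 -0.049 ] rect [687.7 -49.5] [58.7 52.5] 89.9 px 396
carton_orange_mid 0.88 mean [0.4513 0.0609] rect [451.5  61.2] [62.4 54.5] 30.2 px 408
carton_brown_mid 0.92 mean [0.6825 0.0578] rect [681.7  57.7] [53.  59.8] 2.2 px 490
beaker_mid 0.95 mean [ 0.4534 -0.0475] rect [454.6 -46.2] [76.3 64.8] 62.8 px 254
shaker_mid 0.92 mean [0.5698 0.067 ] rect [570.   68.6] [43.2 33.5] 61.0 px 190
green mark [ 0.4954 -0.3484] [ 495.6 -349. ] [80.3 82.4] 3.6 fill 0.63
green mark [ 0.4886 -0.2286] [ 487.4 -230.1] [81.4 81.4] 63.0 fill 0.78
cream mark [0.4994 0.3153] [496.2 305.1] [235.5 145.8] 80.8 fill 0.49
far things x min 0.7843565030092273 zmax 0.08038823598931215
```

```bash
python3 -m handwheel '100 0 0 0 0 0 -1;100 0 0 0 0 0 -1;100 0 0 0 0 0 -1;100 0 0 0 0 0 -1;100 0 0 0 0 0 -1;100 0 0 0 0 0 -1;100 0 0 0 0 0 -1;100 0 0 0 0 0 -1;100 0 0 0 0 0 -1;100 0 0 0 0 0 -1;100 0 0 0 0 0 -1;100 0 0 0 0 0 -1;100 0 0 0 0 0 -1;100 0 0 0 0 0 -1;100 0 0 0 0 0 -0.28;100 0 0 0 0 0 0'
cat > w.py <<'E'
from h import *
import sys
from scipy.spatial.transform import Rotation as Ro
s=sense();p=np.array(s["eef_pos"]);R=Ro.from_quat(s["tool_rot"]).as_matrix()
print("t",round(s["time_s"],2),"pos",p.round(4),"ang",np.degrees(np.arctan2(R[1,0],R[0,0])).round(2),"tilt",np.degrees(R[:2,2]).round(2),"w",round(s["grip_width"],3))
if len(sys.argv)>3: print("units",((np.array(list(map(float,sys.argv[1:4])))-p)@R/.03).round(2))
E
python3 w.py .675 -.1775 .2
```

```text
time_s: 3.33
eef_pos: [0.2148, -0.6399, 0.3027]
tool_rot: [1.0, -0.001, 0.0, 0.0]
ft_force: [0.3, 0.5, 0.3]
grip_width: 1.005
t 3.33 pos [ 0.2148 -0.6399  0.3027] ang -0.09 tilt [ 0. -0.] w 1.005
units [ 15.32 -15.44   3.42]
```

```bash
python3 -m handwheel '100 0.766 -0.772 0.17 0 0 0;100 0.766 -0.772 0.17 0 0 0;100 0.766 -0.772 0.17 0 0 0;100 0.766 -0.772 0.17 0 0 0;100 0.766 -0.772 0.17 0 0 0;100 0.766 -0.772 0.17 0 0 0;100 0.766 -0.772 0.17 0 0 0;100 0.766 -0.772 0.17 0 0 0;100 0.766 -0.772 0.17 0 0 0;100 0.766 -0.772 0.17 0 0 0;100 0.766 -0.772 0.17 0 0 0;100 0.766 -0.772 0.17 0 0 0;100 0.766 -0.772 0.17 0 0 0;100 0.766 -0.772 0.17 0 0 0;100 0.766 -0.772 0.17 0 0 0;100 0.766 -0.772 0.17 0 0 0;100 0.766 -0.772 0.17 0 0 0;100 0.766 -0.772 0.17 0 0 0;100 0.766 -0.772 0.17 0 0 0;100 0.766 -0.772 0.17 0 0 0'
python3 -m handwheel '100 0 0 0 0 0 0'
python3 w.py .675 -.1775 .083
```

```text
time_s: 5.0
eef_pos: [0.6758, -0.1758, 0.2005]
tool_rot: [1.0, -0.002, 0.0, 0.0]
ft_force: [0.9, -0.4, 0.4]
grip_width: 0.998
time_s: 5.08
eef_pos: [0.6778, -0.1725, 0.1995]
tool_rot: [1.0, 0.0, 0.001, -0.001]
ft_force: [0.0, -0.3, -0.7]
grip_width: 0.999
t 5.08 pos [ 0.6778 -0.1725  0.1995] ang 0.04 tilt [0.06 0.13] w 0.999
units [-0.1   0.17  3.88]
```

```bash
python3 -m handwheel '100 0 0 0.5 0 0 0;100 0 0 0 0 0 0;100 0 0 0 0 0 0;100 0 0 0 0 0 0'; python3 w.py .675 -.1775 .083;python3 -m handwheel '100 0 0 0 0 0 0'; python3 w.py .675 -.1775 .083
```

```text
time_s: 5.42
eef_pos: [0.6736, -0.1782, 0.1851]
tool_rot: [1.0, -0.001, -0.001, -0.0]
ft_force: [0.5, 0.2, -0.6]
grip_width: 1.004
t 5.42 pos [ 0.6736 -0.1782  0.1851] ang -0.16 tilt [-0.08  0.01] w 1.004
units [ 0.05 -0.02  3.4 ]
time_s: 5.5
eef_pos: [0.6741, -0.1783, 0.186]
tool_rot: [1.0, -0.001, 0.0, 0.0]
ft_force: [-0.2, -0.8, -1.0]
grip_width: 1.001
t 5.5 pos [ 0.6741 -0.1783  0.186 ] ang -0.16 tilt [ 0.01 -0.01] w 1.001
units [ 0.03 -0.03  3.43]
```

```bash
python3 - <<'E'
from m import *
p=read_camera("scene"); cv2.imwrite("pics/s1.png",p["pixels"])
E
```

```text
(no output)
```

View pics/s1.png

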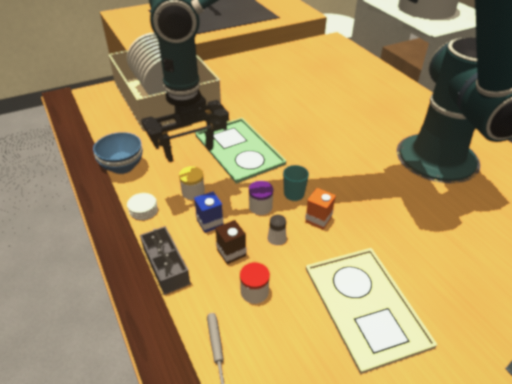

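The gripper (185,125 px) sits over the yellow pot (191,180) with its jaws lying along x, which is as planned. Going down to grasp it.

```bash
python3 -m handwheel '100 0 0 0.8 0 0 0;100 0 0 0.8 0 0 0;100 0 0 0.8 0 0 0;100 0 0 0.5 0 0 0;100 0 0 0.32 0 0 0;100 0 0 0.2 0 0 0;100 0 0 0 0 0 0;0 0 0 0 0 0 0;0 0 0 0 0 0 0;0 0 0 0 0 0 0;0 0 0 0 0 0 0;0 0 0 0 0 0 0;0 0 0 0 0 0 0;0 0 0 0 0 0 0'; python3 w.py;  python3 -m handwheel '0 0 0 -0.2 0 0 0;0 0 0 -0.5 0 0 0;0 0 0 -0.8 0 0 0;0 0 0 -0.8 0 0 0;0 0 0 -0.8 0 0 0;0 0 0 -0.6 0 0 0;0 0 0 -0.3 0 0 0;0 0 0 0 0 0 0;0 0 0 0 0 0 0'; python3 w.py .4849 .2432 .205
```

```text
time_s: 6.72
eef_pos: [0.6756, -0.1773, 0.0844]
tool_rot: [1.0, -0.0, 0.001, 0.0]
ft_force: [1.0, -0.8, 5.6]
grip_width: 0.676
t 6.72 pos [ 0.6756 -0.1773  0.0844] ang -0.04 tilt [ 0.12 -0.03] w 0.676
time_s: 7.47
eef_pos: [0.6746, -0.1771, 0.2034]
tool_rot: [1.0, -0.0, 0.0, 0.0]
ft_force: [0.0, 0.2, -1.8]
grip_width: 0.676
t 7.47 pos [ 0.6746 -0.1771  0.2034] ang -0.05 tilt [ 0.02 -0.01] w 0.676
units [ -6.34 -14.    -0.06]
```

```bash
python3 -m handwheel '0 -0.15 -0.3 0 0 0 0;0 -0.25 -0.6 0 0 0 0;0 -0.33 -0.75 0 0 0 0;0 -0.35 -0.75 0 0 0 0;0 -0.35 -0.75 0 0 0 0;0 -0.35 -0.75 0 0 0 0;0 -0.35 -0.75 0 0 0 0;0 -0.35 -0.75 0 0 0 0;0 -0.35 -0.75 0 0 0 0;0 -0.35 -0.75 0 0 0 0;0 -0.35 -0.75 0 0 0 0;0 -0.35 -0.75 0 0 0 0;0 -0.35 -0.75 0 0 0 0;0 -0.35 -0.75 0 0 0 0;0 -0.35 -0.75 0 0 0 0;0 -0.35 -0.75 0 0 0 0;0 -0.35 -0.75 0 0 0 0;0 -0.35 -0.75 0 0 0 0;0 -0.31 -0.7 0 0 0 0;0 -0.05 -0.4 0 0 0 0'; python3 -m handwheel '0 0 0 0 0 0 0;0 0 0 0 0 0 0;0 0 0 0 0 0 0;0 0 0 0 0 0 0'; python3 w.py .4849 .2432 .0895
```

```text
time_s: 9.13
eef_pos: [0.4817, 0.2445, 0.2009]
tool_rot: [1.0, 0.0, -0.002, 0.001]
ft_force: [-0.6, 0.5, -2.0]
grip_width: 0.677
time_s: 9.47
eef_pos: [0.4852, 0.242, 0.2027]
tool_rot: [1.0, -0.001, -0.0, 0.0]
ft_force: [-0.5, -0.6, -1.5]
grip_width: 0.677
t 9.47 pos [0.4852 0.242  0.2027] ang -0.11 tilt [-0.03 -0.04] w 0.677
units [-0.01 -0.04  3.77]
```

```bash
python3 -m handwheel '0 0 -0.04 0.4 0 0 0;0 0 0 0.7 0 0 0;0 0 0 0.8 0 0 0;0 0 0 0.7 0 0 0;0 0 0 0.5 0 0 0;0 0 0 0.3 0 0 0;0 0 0 0.2 0 0 0;0 0 0 0.15 0 0 0;0 0 0 0 0 0 0;0 0 0 0 0 0 0;0 0 0 0 0 0 0'; python3 w.py; python3 -m handwheel '100 0 0 0 0 0 0;100 0 0 0 0 0 0;100 0 0 0 0 0 0;100 0 0 0 0 0 0;100 0 0 0 0 0 0;100 0 0 0 0 0 0'; python3 w.py; python3 -m handwheel '100 0 0 -0.3 0 0 0;100 0 0 -0.6 0 0 0;100 0 0 -0.8 0 0 0;100 0 0 -0.9 0 0 0;100 0 0 -0.9 0 0 0;100 0 0 -0.3 0 0 0;100 0 0 0 0 0 0;100 0 0 0 0 0 0'; python3 w.py .676 .1668 .083
python3 - <<'E'
from m import *
p=read_camera("scene"); cv2.imwrite("pics/s2.png",p["pixels"])
E
```

```text
time_s: 10.38
eef_pos: [0.4857, 0.2446, 0.0916]
tool_rot: [1.0, -0.0, 0.001, -0.0]
ft_force: [-0.8, 0.7, -1.9]
grip_width: 0.675
t 10.38 pos [0.4857 0.2446 0.0916] ang -0.05 tilt [0.1  0.04] w 0.675
time_s: 10.88
eef_pos: [0.485, 0.2443, 0.0908]
tool_rot: [1.0, -0.0, 0.0, -0.0]
ft_force: [0.0, -0.4, 0.5]
grip_width: 0.999
t 10.88 pos [0.485  0.2443 0.0908] ang -0.04 tilt [0.02 0.01] w 0.999
time_s: 11.55
eef_pos: [0.4849, 0.2443, 0.2048]
tool_rot: [1.0, -0.0, 0.0, -0.0]
ft_force: [0.3, -0.5, -1.6]
grip_width: 0.999
t 11.55 pos [0.4849 0.2443 0.2048] ang -0.05 tilt [0.05 0.02] w 0.999
units [6.37 2.58 4.06]
```

View pics/s2.png

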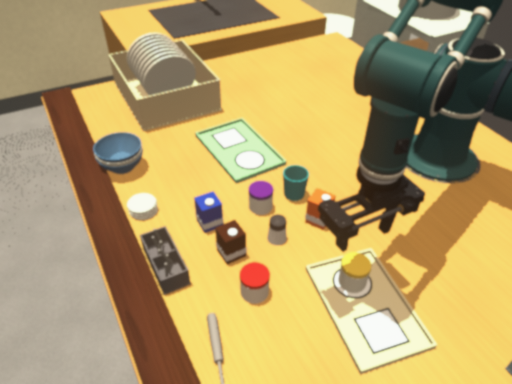

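The yellow pot stands centred in the cream tray's round mark at (352,275). Next is the red pot.

```bash
python3 -m handwheel '100 0.3 0.1 0 0 0 0;100 0.7 0.28 0 0 0 0;100 0.9 0.36 0 0 0 0;100 0.9 0.36 0 0 0 0;100 0.9 0.36 0 0 0 0;100 0.9 0.36 0 0 0 0;100 0.9 0.36 0 0 0 0;100 0.6 0.28 0 0 0 0;100 0.27 0.12 0 0 0 0;100 0 0 0.3 0 0 0;100 0 0 0.3 0 0 0;100 0 0 0 0 0 0;100 0 0 0 0 0 0;100 0 0 0 0 0 0'; python3 w.py .676 .1668 .083
```

```text
time_s: 12.77
eef_pos: [0.6747, 0.1673, 0.186]
tool_rot: [1.0, 0.0, -0.001, 0.0]
ft_force: [-0.5, 0.3, 0.8]
grip_width: 0.999
t 12.77 pos [0.6747 0.1673 0.186 ] ang 0.02 tilt [-0.09 -0.01] w 0.999
units [0.05 0.02 3.43]
```

```bash
python3 -m handwheel '100 0.03 0 0.8 0 0 0;100 0 0 0.8 0 0 0;100 0 0 0.8 0 0 0;100 0 0 0.5 0 0 0;100 0 0 0.32 0 0 0;100 0 0 0.2 0 0 0;100 0 0 0 0 0 0;0 0 0 0 0 0 0;0 0 0 0 0 0 0;0 0 0 0 0 0 0;0 0 0 0 0 0 0;0 0 0 0 0 0 0;0 0 0 0 0 0 0;0 0 0 0 0 0 0'; python3 w.py;  python3 -m handwheel '0 0 0 -0.2 0 0 0;0 0 0 -0.5 0 0 0;0 0 0 -0.8 0 0 0;0 0 0 -0.8 0 0 0;0 0 0 -0.8 0 0 0;0 0 0 -0.6 0 0 0;0 0 0 -0.3 0 0 0;0 0 0 0 0 0 0;0 0 0 0 0 0 0;0 0 0 0 0 0 0'; python3 w.py .4881 -.2289 .205
```

```text
time_s: 13.93
eef_pos: [0.6777, 0.1668, 0.0852]
tool_rot: [1.0, -0.0, 0.001, -0.0]
ft_force: [-0.1, -0.1, 3.9]
grip_width: 0.675
t 13.93 pos [0.6777 0.1668 0.0852] ang -0.05 tilt [0.12 0.02] w 0.675
time_s: 14.77
eef_pos: [0.6758, 0.1665, 0.2023]
tool_rot: [1.0, -0.0, -0.001, 0.0]
ft_force: [-0.2, -0.3, -1.8]
grip_width: 0.672
t 14.77 pos [0.6758 0.1665 0.2023] ang -0.05 tilt [-0.16 -0.03] w 0.672
units [-6.25 13.19 -0.06]
```

```bash
python3 -m handwheel '0 -0.15 0.3 0 0 0 0;0 -0.25 0.6 0 0 0 0;0 -0.34 0.72 0 0 0 0;0 -0.34 0.72 0 0 0 0;0 -0.34 0.72 0 0 0 0;0 -0.34 0.72 0 0 0 0;0 -0.34 0.72 0 0 0 0;0 -0.34 0.72 0 0 0 0;0 -0.34 0.72 0 0 0 0;0 -0.34 0.72 0 0 0 0;0 -0.34 0.72 0 0 0 0;0 -0.34 0.72 0 0 0 0;0 -0.34 0.72 0 0 0 0;0 -0.34 0.72 0 0 0 0;0 -0.34 0.72 0 0 0 0;0 -0.34 0.72 0 0 0 0;0 -0.34 0.72 0 0 0 0;0 -0.34 0.72 0 0 0 0;0 -0.3 0.5 0 0 0 0;0 -0.11 0.27 0 0 0 0'; python3 -m handwheel '0 0 0 0 0 0 0;0 0 0 0 0 0 0;0 0 0 0 0 0 0;0 0 0 0 0 0 0'; python3 w.py .4881 -.2289 .0895
```

```text
time_s: 16.43
eef_pos: [0.4865, -0.2303, 0.2024]
tool_rot: [1.0, -0.001, -0.002, -0.0]
ft_force: [-0.2, 0.3, -1.1]
grip_width: 0.676
time_s: 16.77
eef_pos: [0.4893, -0.228, 0.2038]
tool_rot: [1.0, 0.0, -0.0, -0.0]
ft_force: [-0.1, 0.4, -0.7]
grip_width: 0.675
t 16.77 pos [ 0.4893 -0.228   0.2038] ang 0.01 tilt [-0.01  0.03] w 0.675
units [-0.04  0.03  3.81]
```

```bash
python3 -m handwheel '0 -0.03 0.02 0.4 0 0 0;0 0 0 0.7 0 0 0;0 0 0 0.8 0 0 0;0 0 0 0.7 0 0 0;0 0 0 0.5 0 0 0;0 0 0 0.3 0 0 0;0 0 0 0.2 0 0 0;0 0 0 0.2 0 0 0;0 0 0 0 0 0 0;0 0 0 0 0 0 0;0 0 0 0 0 0 0'; python3 w.py; python3 -m handwheel '100 0 0 0 0 0 0;100 0 0 0 0 0 0;100 0 0 0 0 0 0;100 0 0 0 0 0 0;100 0 0 0 0 0 0;100 0 0 0 0 0 0'; python3 -m handwheel '100 0 0 -0.3 0 0 0;100 0 0 -0.6 0 0 0;100 0 0 -0.8 0 0 0;100 0 0 -0.9 0 0 0;100 0 0 -0.9 0 0 0;100 0 0 -0.3 0 0 0;100 0 0 0 0 0 0;100 0 0 0 0 0 0;100 0 0 0 0 0 0'; python3 w.py .679 -.056 .2
python3 - <<'E'
from m import *
p=read_camera("scene"); cv2.imwrite("pics/s3.png",p["pixels"])
E
```

```text
time_s: 17.68
eef_pos: [0.4888, -0.2297, 0.0907]
tool_rot: [1.0, -0.0, 0.001, 0.0]
ft_force: [-0.7, 0.8, -0.9]
grip_width: 0.677
t 17.68 pos [ 0.4888 -0.2297  0.0907] ang -0.04 tilt [ 0.09 -0.05] w 0.677
time_s: 18.18
eef_pos: [0.4881, -0.2295, 0.0901]
tool_rot: [1.0, -0.0, 0.0, 0.0]
ft_force: [0.8, -0.6, -0.4]
grip_width: 1.002
time_s: 18.93
eef_pos: [0.4871, -0.2289, 0.2023]
tool_rot: [1.0, -0.0, -0.001, -0.001]
ft_force: [-0.4, -0.2, -0.2]
grip_width: 1.0
t 18.93 pos [ 0.4871 -0.2289  0.2023] ang -0.05 tilt [-0.14  0.07] w 1.0
units [ 6.39 -5.77  0.07]
```

View pics/s3.png

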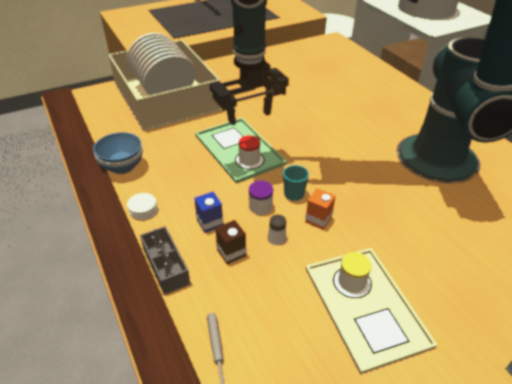

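The red pot stands on the green tray's round mark at (249,155). Next is the blue carton.

```bash
python3 -m handwheel '80 0.2 -0.2 0 0 0 0;80 0.5 -0.45 0 0 0 0;80 0.65 -0.6 0 0 0 0;80 0.65 -0.6 0 0 0 0;80 0.65 -0.6 0 0 0 0;80 0.65 -0.6 0 0 0 0;80 0.65 -0.6 0 0 0 0;80 0.65 -0.6 0 0 0 0;80 0.65 -0.6 0 0 0 0;80 0.65 -0.6 0 0 0 0;80 0.4 -0.25 0 0 0 0;80 0.08 -0.08 0 0 0 0;80 0 0 0.5 0 0 0;80 0 0 0 0 0 0;80 0 0 0 0 0 0;80 0 0 0 0 0 0'; python3 w.py .679 -.056 .09
```

```text
time_s: 20.32
eef_pos: [0.6788, -0.0565, 0.1883]
tool_rot: [1.0, -0.001, -0.001, -0.0]
ft_force: [-0.2, 0.2, 0.3]
grip_width: 0.803
t 20.32 pos [ 0.6788 -0.0565  0.1883] ang -0.08 tilt [-0.1   0.01] w 0.803
units [ 0.01 -0.02  3.28]
```

```bash
python3 -m handwheel '80 0 0 0.7 0 0 0;80 0 0 0.8 0 0 0;80 0 0 0.8 0 0 0;80 0 0 0.45 0 0 0;80 0 0 0.3 0 0 0;80 0 0 0.2 0 0 0;80 0 0 0 0 0 0;0 0 0 0 0 0 0;0 0 0 0 0 0 0;0 0 0 0 0 0 0;0 0 0 0 0 0 0;0 0 0 0 0 0 0;0 0 0 0 0 0 0;0 0 0 0 0 0 0'; python3 w.py;  python3 -m handwheel '0 0 0 -0.2 0 0 0;0 0 0 -0.5 0 0 0;0 0 0 -0.8 0 0 0;0 0 0 -0.8 0 0 0;0 0 0 -0.8 0 0 0;0 0 0 -0.6 0 0 0;0 0 0 -0.3 0 0 0;0 0 0 0 0 0 0;0 0 0 0 0 0 0;0 0 0 0 0 0 0'; python3 w.py .495 -.3487 .21
```

```text
time_s: 21.48
eef_pos: [0.6809, -0.0563, 0.0931]
tool_rot: [1.0, -0.0, 0.002, 0.0]
ft_force: [2.1, -1.0, 6.4]
grip_width: 0.564
t 21.48 pos [ 0.6809 -0.0563  0.0931] ang -0.05 tilt [ 0.18 -0.02] w 0.564
time_s: 22.32
eef_pos: [0.6785, -0.0561, 0.2096]
tool_rot: [1.0, -0.0, -0.002, -0.0]
ft_force: [-0.4, 0.2, -2.2]
grip_width: 0.565
t 22.32 pos [ 0.6785 -0.0561  0.2096] ang -0.05 tilt [-0.19  0.02] w 0.565
units [-6.11  9.76  0.  ]
```

```bash
python3 -m handwheel '0 -0.15 0.25 0 0 0 0;0 -0.3 0.5 0 0 0 0;0 -0.43 0.69 0 0 0 0;0 -0.43 0.69 0 0 0 0;0 -0.43 0.69 0 0 0 0;0 -0.43 0.69 0 0 0 0;0 -0.43 0.69 0 0 0 0;0 -0.43 0.69 0 0 0 0;0 -0.43 0.69 0 0 0 0;0 -0.43 0.69 0 0 0 0;0 -0.43 0.69 0 0 0 0;0 -0.43 0.69 0 0 0 0;0 -0.43 0.69 0 0 0 0;0 -0.43 0.69 0 0 0 0;0 -0.35 0.5 0 0 0 0;0 -0.14 0.23 0 0 0 0;0 0 0 0 0 0 0;0 0 0 0 0 0 0;0 0 0 0 0 0 0;0 0 0 0 0 0 0'; python3 w.py .495 -.3487 .0965
```

```text
time_s: 23.98
eef_pos: [0.4968, -0.348, 0.2113]
tool_rot: [1.0, 0.0, -0.0, -0.0]
ft_force: [0.2, -0.5, -1.1]
grip_width: 0.566
t 23.98 pos [ 0.4968 -0.348   0.2113] ang 0.01 tilt [-0.    0.03] w 0.566
units [-0.06  0.03  3.83]
```

```bash
python3 -m handwheel '0 -0.05 0.02 0.4 0 0 0;0 0 0 0.7 0 0 0;0 0 0 0.8 0 0 0;0 0 0 0.7 0 0 0;0 0 0 0.5 0 0 0;0 0 0 0.3 0 0 0;0 0 0 0.2 0 0 0;0 0 0 0.2 0 0 0;0 0 0 0 0 0 0;0 0 0 0 0 0 0;0 0 0 0 0 0 0'; python3 w.py; python3 -m handwheel '85 0 0 0 0 0 0;85 0 0 0 0 0 0;85 0 0 0 0 0 0;85 0 0 0 0 0 0;85 0 0 0 0 0 0;85 0 0 0 0 0 0'; python3 -m handwheel '85 0 0 -0.3 0 0 0;85 0 0 -0.6 0 0 0;85 0 0 -0.8 0 0 0;85 0 0 -0.9 0 0 0;85 0 0 -0.9 0 0 0;85 0 0 -0.3 0 0 0;85 0 0 0 0 0 0;85 0 0 0 0 0 0;85 0 0 0 0 0 0'; python3 w.py .443 .053 .2
python3 - <<'E'
from m import *
p=read_camera("scene"); cv2.imwrite("pics/s4.png",p["pixels"]); tops(read_camera("top"),"carton_orange_mid",.076)
E
```

```text
time_s: 24.9
eef_pos: [0.4956, -0.3498, 0.0983]
tool_rot: [1.0, -0.0, 0.001, 0.001]
ft_force: [0.2, 0.1, -1.7]
grip_width: 0.566
t 24.9 pos [ 0.4956 -0.3498  0.0983] ang -0.04 tilt [ 0.08 -0.06] w 0.566
time_s: 25.4
eef_pos: [0.495, -0.3495, 0.0976]
tool_rot: [1.0, -0.0, 0.0, 0.0]
ft_force: [0.8, -0.5, 0.9]
grip_width: 0.85
time_s: 26.15
eef_pos: [0.494, -0.3488, 0.2097]
tool_rot: [1.0, -0.0, -0.001, -0.001]
ft_force: [0.2, 0.1, -0.2]
grip_width: 0.851
t 26.15 pos [ 0.494  -0.3488  0.2097] ang -0.05 tilt [-0.13  0.1 ] w 0.851
units [ -1.71 -13.39   0.35]
carton_orange_mid 0.94 mean [0.4427 0.0538] rect [442.8  53.7] [50.2 49.6] 30.4 px 388
```

View pics/s4.png

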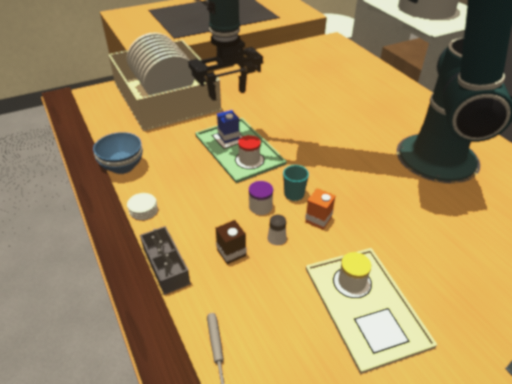

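The blue carton stands on the green tray's square mark at (228,128). The last one is the orange carton, with its jaw axis at 30.4 degrees.

```bash
python3 -m handwheel '85 -0.05 -0.3 0 0 0 0;85 -0.09 -0.71 0 0 0 0;85 -0.09 -0.71 0 0 0 0;85 -0.09 -0.71 0 0 0 0;85 -0.09 -0.71 0 0 0 0;85 -0.09 -0.71 0 0 0 0;85 -0.09 -0.71 0 0 0 0;85 -0.09 -0.71 0 0 0 0;85 -0.09 -0.71 0 0 0 0;85 -0.09 -0.71 0 0 0 0;85 -0.09 -0.71 0 0 0 0;85 -0.09 -0.71 0 0 0 0;85 -0.09 -0.71 0 0 0 0;85 -0.09 -0.71 0 0 0 0;85 -0.09 -0.71 0 0 0 0;85 -0.09 -0.71 0 0 0 0;85 -0.09 -0.71 0 0 0 0;85 -0.09 -0.71 0 0 0 0;85 -0.09 -0.71 0 0 0 0;85 -0.04 -0.31 0 0 0 0'; python3 -m handwheel '85 0 0 0 0 0 -1;85 0 0 0 0 0 -1;85 0 0 0 0 0 -1;85 0 0 0 0 0 -1;85 0 0 0 0 0 -1;85 0 0 0 0 0 -1;85 0 0 0.6 0 0 -0.08;85 0 0 0 0 0 0;85 0 0 0 0 0 0;85 0 0 0 0 0 0;85 0 0 0 0 0 0'; python3 w.py .443 .0535 .09
```

```text
time_s: 27.97
eef_pos: [0.4427, 0.0544, 0.2108]
tool_rot: [1.0, 0.0, -0.001, -0.0]
ft_force: [0.1, 0.2, -0.6]
grip_width: 0.849
time_s: 28.88
eef_pos: [0.4442, 0.0522, 0.194]
tool_rot: [0.965, 0.262, 0.0, 0.0]
ft_force: [0.7, -0.3, 0.5]
grip_width: 0.852
t 28.88 pos [0.4442 0.0522 0.194 ] ang 30.33 tilt [0.03 0.  ] w 0.852
units [-0.01 -0.06  3.47]
```

```bash
python3 -m handwheel '85 0 -0.05 0.7 0 0 0;85 0 0 0.8 0 0 0;85 0 0 0.8 0 0 0;85 0 0 0.6 0 0 0;85 0 0 0.33 0 0 0;85 0 0 0.2 0 0 0;85 0 0 0 0 0 0;0 0 0 0 0 0 0;0 0 0 0 0 0 0;0 0 0 0 0 0 0;0 0 0 0 0 0 0;0 0 0 0 0 0 0;0 0 0 0 0 0 0;0 0 0 0 0 0 0'; python3 w.py;  python3 -m handwheel '0 0 0 -0.2 0 0 0;0 0 0 -0.5 0 0 0;0 0 0 -0.8 0 0 0;0 0 0 -0.8 0 0 0;0 0 0 -0.8 0 0 0;0 0 0 -0.6 0 0 0;0 0 0 -0.3 0 0 0;0 0 0 0 0 0 0;0 0 0 0 0 0 0;0 0 0 0 0 0 0'; python3 w.py .5037 .3617 .21
```

```text
time_s: 30.05
eef_pos: [0.4442, 0.0537, 0.0916]
tool_rot: [0.965, 0.262, 0.001, 0.0]
ft_force: [-0.0, 0.2, 5.9]
grip_width: 0.567
t 30.05 pos [0.4442 0.0537 0.0916] ang 30.35 tilt [0.12 0.01] w 0.567
time_s: 30.88
eef_pos: [0.442, 0.0535, 0.209]
tool_rot: [0.965, 0.262, -0.001, -0.0]
ft_force: [0.1, 0.1, -1.1]
grip_width: 0.563
t 30.88 pos [0.442  0.0535 0.209 ] ang 30.35 tilt [-0.17 -0.01] w 0.563
units [ 6.97 -7.83 -0.04]
```

```bash
python3 -m handwheel '0 0.2 -0.25 0 0 0 0;0 0.4 -0.45 0 0 0 0;0 0.52 -0.58 0 0 0 0;0 0.52 -0.58 0 0 0 0;0 0.52 -0.58 0 0 0 0;0 0.52 -0.58 0 0 0 0;0 0.52 -0.58 0 0 0 0;0 0.52 -0.58 0 0 0 0;0 0.52 -0.58 0 0 0 0;0 0.52 -0.58 0 0 0 0;0 0.52 -0.58 0 0 0 0;0 0.52 -0.58 0 0 0 0;0 0.52 -0.58 0 0 0 0;0 0.43 -0.5 0 0 0 0;0 0.2 -0.25 0 0 0 0;0 0 0 0 0 0 0;0 0 0 0 0 0 0;0 0 0 0 0 0 0;0 0 0 0 0 0 0'; python3 w.py .5037 .3617 .0965
```

```text
time_s: 32.47
eef_pos: [0.504, 0.3605, 0.2102]
tool_rot: [0.965, 0.261, -0.001, 0.0]
ft_force: [-0.3, 0.1, -2.0]
grip_width: 0.564
t 32.47 pos [0.504  0.3605 0.2102] ang 30.31 tilt [-0.05 -0.05] w 0.564
units [ 0.02 -0.04  3.79]
```

```bash
python3 -m handwheel '0 0.02 -0.03 0.4 0 0 0;0 0 0 0.7 0 0 0;0 0 0 0.8 0 0 0;0 0 0 0.7 0 0 0;0 0 0 0.5 0 0 0;0 0 0 0.3 0 0 0;0 0 0 0.2 0 0 0;0 0 0 0.2 0 0 0;0 0 0 0 0 0 0;0 0 0 0 0 0 0;0 0 0 0 0 0 0'; python3 w.py; python3 -m handwheel '85 0 0 0 0 0 0;85 0 0 0 0 0 0;85 0 0 0 0 0 0;85 0 0 0 0 0 0;85 0 0 0 0 0 0;85 0 0 0 0 0 0'; python3 -m handwheel '85 0 0 -0.3 0 0 0;85 0 0 -0.6 0 0 0;85 0 0 -0.8 0 0 0;85 0 0 -0.9 0 0 0;85 0 0 -0.9 0 0 0;85 0 0 -0.9 0 0 0;85 0 0 -0.9 0 0 0;85 0 0 -0.9 0 0 0;85 0 -0.6 0 0 0 0;85 -0.3 -0.9 0 0 0 0;85 -0.3 -0.9 0 0 0 0;85 -0.3 -0.9 0 0 0 0;85 -0.3 -0.9 0 0 0 0;85 -0.3 -0.9 0 0 0 0;85 -0.3 -0.9 0 0 0 0;85 -0.3 -0.6 0 0 0 0;85 0 0 0 0 0 0;85 0 0 0 0 0 0;85 0 0 0 0 0 0'; python3 w.py
cat > fin.py <<'E'
from m import *
p=read_camera("top"); cv2.imwrite("pics/fin.png",cv2.resize(p["pixels"],(800,600)))
for q,z in(("pot_red_mid",.067),("pot_yellow_mid",.067),("pot_purple_mid",.062),("carton_blue_mid",.081),("carton_orange_mid",.081),("carton_brown_mid",.076),("beaker_mid",.072),("shaker_mid",.066)):
    tops(p,q,z)
    for r in place_of(p,q)[:2]: print("   net",round(r["p"],2),world(p,r["point"]).round(3))
E
python3 fin.py
```

```text
time_s: 33.38
eef_pos: [0.5051, 0.3631, 0.0974]
tool_rot: [0.965, 0.262, 0.001, -0.0]
ft_force: [-0.0, 0.2, -2.1]
grip_width: 0.565
t 33.38 pos [0.5051 0.3631 0.0974] ang 30.35 tilt [0.09 0.06] w 0.565
time_s: 33.88
eef_pos: [0.5045, 0.3628, 0.0968]
tool_rot: [0.965, 0.262, 0.0, -0.0]
ft_force: [0.3, -0.1, -0.2]
grip_width: 0.851
time_s: 35.47
eef_pos: [0.3504, 0.5015, 0.2831]
tool_rot: [0.965, 0.262, 0.0, 0.0]
ft_force: [-0.2, -0.5, -0.6]
grip_width: 0.85
t 35.47 pos [0.3504 0.5015 0.2831] ang 30.37 tilt [ 0.05 -0.  ] w 0.85
pot_red_mid 0.64 mean [ 0.4865 -0.2274] rect [ 486.  -228.1] [57.2 60.3] 0.9 px 431
   net 0.89 [ 0.486 -0.227  0.032]
pot_yellow_mid 0.57 mean [0.4825 0.2415] rect [482.5 241.1] [57.6 58.6] 47.1 px 436
   net 0.59 [0.488 0.243 0.032]
pot_purple_mid 0.76 mean [ 0.546  -0.0511] rect [546.2 -50.8] [58.8 59.6] 64.2 px 415
   net 0.93 [ 0.551 -0.05   0.03 ]
carton_blue_mid 0.6 mean [ 0.4924 -0.3476] rect [ 493.1 -347.8] [48.9 53.6] 0.9 px 398
   net 0.56 [ 0.499 -0.35   0.042]
   net 0.25 [0.502 0.358 0.043]
carton_orange_mid 0.59 mean [0.5019 0.3596] rect [502.2 358.9] [51.3 51.8] 30.3 px 401
   net 0.72 [0.504 0.362 0.044]
   net 0.61 [ 0.496 -0.348  0.042]
carton_brown_mid 0.71 mean [0.6741 0.0503] rect [672.9  50. ] [52.  47.7] 1.7 px 351
   net 0.97 [0.678 0.047 0.035]
   net 0.3 [0.566 0.053 0.033]
beaker_mid 0.89 mean [ 0.449  -0.0542] rect [448.2 -52.7] [63.6 61.6] 0.8 px 156
   net 0.88 [ 0.449 -0.054  0.033]
shaker_mid 0.66 mean [0.5603 0.0571] rect [560.1  56.8] [35.7 35.3] 46.0 px 162
   net 0.69 [0.563 0.056 0.031]
```

View pics/fin.png

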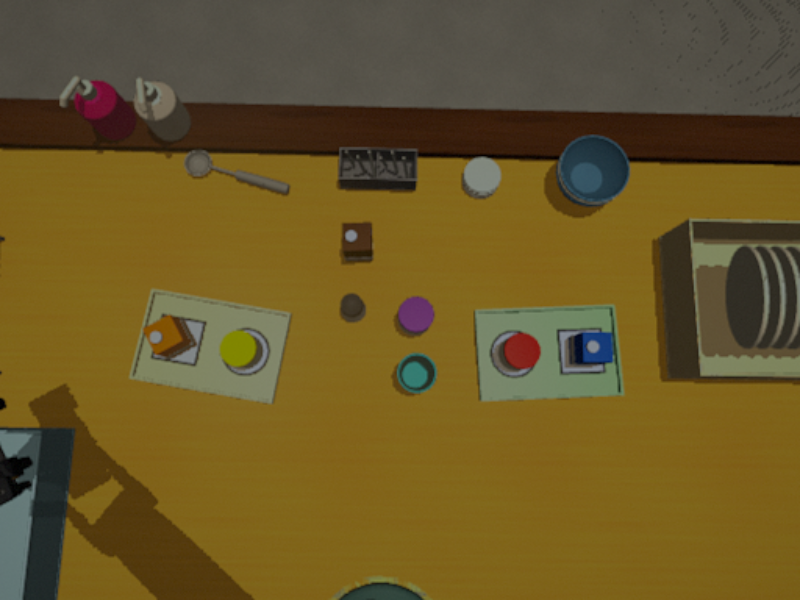

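All four stand on their marks: orange (167,335) and yellow (240,349) on cream, red (521,351) and blue (593,348) on green. The sideways offsets in the picture are perspective. Measured centres are within about 3 mm of the marks, the others have not moved, and the arm is clear.

```bash
python3 -c "
from plant import *
print(close_job())"
```

```text
the job is handed in; nothing more can be done
None
```

I made up both trays and handed the job in at about 35 s on the robot's clock; no verdict is reported. The red-lidded pot and blue carton are on the green tray, and the yellow-lidded pot and orange carton are on the cream tray. Each was lowered to within about 1–2 mm of the tray floor before I let go.

- **Placement:** by the final top-camera outlines the four centres lie within about 3 mm of their marks, against the 15 mm allowed. The network estimates agree to about 4–5 mm, and all four look upright in the final picture.
- **Standing heights:** the network put the cartons at 42–44 mm, as expected. It put both pots at 32 mm rather than the expected 36 mm, which is within its 4 mm error and still inside the 30–42 mm limits.
- **Things left alone:** the purple pot, beaker and shaker measured within about 2 mm of where they began. The brown carton had no starting outline to compare, because the mask network missed it in the first top picture. The network's position for it changed by about 1 mm.
- **False detections:** the network also reported a few wrong matches, such as blue for orange. I discarded these because the pictures showed otherwise.

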